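# Lock the battery cover of the kitchen scale

### The arm

A 7-joint arm with a two-finger parallel gripper is mounted at the origin on the work surface. World frame = base frame: x ahead of the robot, y to its left, z up, the work surface at z = 0. Lengths are in m, angles in rad, forces in N, time in s.
With the tool pointing down it reaches from about 0.4 to 0.85 m from the base axis. Payload 4.4 kg.
Tool frame: the origin (TCP) lies midway between the tips of the shut fingers; the grasp point (between the pads) lies 19 mm behind it (pinch_z is the distance from the TCP to the grasp point, in m); x points along the fingers, z is the direction in which the jaws open and shut, and the axes are right-handed (so a half turn about x gives the same grasp; the last joint's range is limited). The gripper opens to 94 mm and grips with 3 to 60 N. Pads are 16 mm wide; open, the fingers measure 119 mm over their backs; the gripper's body (75 mm by 177 mm) begins 78 mm behind the grasp point.
Start: joints at [1.1, 0.628, 0.038, 1.517, -0.027, 0.996, -0.02], TCP at [0.256, -0.597, 0.205] pointing down, gripper open.
Joint ranges: [-3.06, 3.06], [-0.37, 2.12], [-1.25, 1.32], [0.18, 2.47], [-1.1, 4.24], [0.23, 1.98], [-2.94, 2.94]. Speed limits (rad/s): [2.57, 2.57, 3.14, 3.14, 3.14, 3.14, 3.14].

### API

Orientations are given as a rotation vector (axis times angle).
In Python, from workcell import sense, grab_frame, sign_off, pinch_z gives the robot as it stands.
- The arm moves only by the tool apply_moves, never from a script. Its argument "plan" is a list of rows, each an object with "xyz": the shift along the tool's x, y, z in m, a list of three; "dr": the turn, a rotation vector about the tool's x, y, z in degrees, a list of three. A call has 1 to 5 rows; each row is the pose to reach, as a shift and turn from the pose measured when the call began, along the tool's axes at that moment; what a row does not reach only later rows make up. A row lasts 1/8 s, in which the tool goes at most 62.5 mm and 10.7 degrees, less where a joint would pass 70% of its speed; a pose out of reach is approached as far as the arm can. A call with a gripper value outside its range is refused whole. "gripper" is the closure, from -1 (fully open) to 1 (shut), set as the call begins (left out, the last holds). The fingers move at their own pace and stop on an object; the grip force is fixed at half the most. Time passes only in rows, so rows that repeat a pose let the fingers close. It gives the time, the measured TCP pose, the force and the opening at its end, in the units of the state.
- sense(): the state, without advancing time (a new reading comes with each control period).
- grab_frame(name): name is "scene" or "top" or "wrist"; returns a dict with "pixels" (420x560x3 uint8, red, green, blue), "fx", "fy", "cx", "cy" (pixels), "k1" (the pictures are not rectified: a ray, as slopes to the right and down, at radius r is drawn at 1 + k1 r^2 times it, then the intrinsics apply), "extrinsics" (4x4, takes a point from camera to world coordinates); the wrist camera has in their place "tool_from_camera" (4x4, takes a point from camera to tool coordinates, whose origin is the TCP and whose axes are the tool frame's). Camera axes: x right, y down, z forward; pixel columns grow to the right and rows downward; lengths in m; the calibration is good to about 2 mm. A picture is of the moment at which its call begins: read the wrist's pose just before it. There is no depth.
- sign_off(): hands the job in, once; it reports no verdict.
The state is a dict: "time_s": time; "joint_pos": joint angles; "joint_vel": joint speeds; "joint_torque": joint torques, N m; "eef_pos": TCP position; "ee_rot": TCP orientation; "contact_force": force on the tool from outside, world axes, zero at the start; "wrist_torque": the same for the moment, N m; "width": finger opening in m.
Only numpy, scipy, OpenCV 4.12 (cv2) and the standard library are available. Lean on these libraries where they do the work, as an engineer would, in place of code of your own. Each camera call takes 0.05 s, during which the arm holds its last target. There are 200 camera calls.

### The job

The battery cover on the sloping back of the kitchen scale is still unlocked: its spring-loaded slotted screw stands proud. Take the screwdriver from its wooden stand, press the screw in with it and turn it clockwise until the screw stays down by itself, then put the screwdriver back upright in the hole of its stand, without shoving the spice jar, the pepper mill or the tin about.

Things in the scene. Friction and masses are not known exactly. Their poses are not given: they have to be found in the camera images.
- scale: White kitchen scale, fixed, 200 (x) x 170 (y) x 89 mm high, with a 7 mm steel plate on top at its +x half. Origin: centre of the underside, z up. Its back is a 32 degree slope rising towards its +x, from 20 mm high at x = -100 mm to 89 mm at x = +10 mm; the grey battery cover lies on it. The screw stands square to the slope: its outward axis is (-0.530, 0, 0.848) in the scale's frame.
- screw_head (a point): Centre of the outer face of the lock screw's steel head; z points out along the screw's axis, x up the slope, y along the scale's y. The point sinks with the screw, but these axes do not turn with it. Head 28 mm across, 7 mm thick, its face 14 mm proud of the cover at the start; a straight slot 5.5 mm wide and 5 mm deep runs right across it through the centre.
- screw_foot (a point): Point on the screw's axis at the cover's surface, fixed; same axes as screw_head. Slot angle = from x of these axes clockwise (seen from outside) to the slot. At the start it is unknown, anywhere from 0 to 0.8 rad: look or feel for it. Inside, a lug blocks the turn at 1.0 rad unless the screw is held in. End stop at 2.3 rad. Turning takes 0.04 to 0.15 N m.
- carrier (a joint): How far the screw is pushed in, m: 0 at the start, at most 0.0075. Its spring pushes back with 5 N at 0, 9.5 N at 0.005, 11.7 N at 0.0075. Held in by 0.005 or more (12 N takes it all the way) it can be turned clockwise past 1.0 rad, beneath a shelf, and from a slot angle of 1.3 rad on it stays in by itself at 0.004 to 0.005. Let go before it has caught, it springs out again.
- driver_handle (a point): Middle of the screwdriver's handle, on its axis, 90 mm from the tip; z points along the axis from tip to handle. Handle: square wooden bar 28 x 28 mm with flats facing x and y, from 53 to 130 mm from the tip. A round black collar 34 mm in diameter lies at 48 to 53 mm; round shank 10 mm. Total length 132 mm, 0.13 kg. It stands tip down in the stand, the collar resting on the stand's top.
- driver_tip (a point): Centre of the end of the screwdriver's flat blade, same axes as driver_handle. The blade is 16 mm wide along x, 3 mm thick along y, 14 mm long.
- stand: Wooden block, fixed, 74 x 74 x 50 mm high, with an upright through hole of 24 mm diameter in the middle. Origin: centre of the underside. With the screwdriver in it the tip is 2 mm above the counter.
- jar: Glass spice jar, 46 mm diameter, 85 mm high; bystander. Origin at the centre of its underside.
- mill: Wooden pepper mill, 48 mm diameter, 118 mm high; bystander. Origin at the centre of its underside.
- tin: Steel tin, 54 mm diameter, 75 mm high; bystander. Origin at the centre of its underside.

How it is judged:
On the way, in this order (a step that is already met when the one before it is completed fails the run):
1. the screwdriver is lifted clear of its stand (height (world z) of driver_tip above 0.055 m), for 0.1 s.
2. the screwdriver's tip presses the screw in by more than 4.5 mm (value of joint carrier above 0.0045 m and contact force between driver and scale above 3 N and distance between driver_tip and screw_head below 0.012 m), for 0.1 s.
3. the screw stays in by more than 3 mm with the screwdriver off it (value of joint carrier above 0.003 m and contact force between driver and scale below 0.1 N and distance between driver_tip and screw_head above 0.015 m), for 0.2 s.
At the end, for the whole second after the job is handed in: The screw stays in by more than 3 mm by itself; the screwdriver stands at rest in the hole of its stand, released, tip down (within 10 mm of the hole's axis, tip less than 8 mm above the counter, within 0.15 rad of upright) (value of joint carrier above 0.003 m and horizontal distance between driver_tip and stand below 0.01 m and height (world z) of driver_tip below 0.008 m and angle between driver_tip's own z axis and vertical below 0.15 rad and linear speed of driver below 0.02 m/s); the robot touches nothing.
It fails at once if the spice jar, pepper mill or tin is shoved more than 30 mm or tipped over (distance of any of jar, mill, tin from where it was at the start of the episode above 0.03 m or angle between any of jar, mill, tin's own z axis and vertical above 0.7 rad).
It also fails if it takes over 61 s, if anything falls off the work surface, if the arm or the gripper's body presses on something with over 40 N, if the wrist force passes 120 N, or if a joint passes its speed limit or range.

## Working session

There is one attempt and no reset: what is moved stays moved. The work goes in short steps, Python scripts to look and compute and a tool call to move; the robot and the scene stay as the last step left them, time stands still between calls to the robot, and variables do not carry over. Pictures are saved under pics/ and viewed, about 8 in all and at most 12, crops included, and the job is handed in when it is done.

Besides the shell and the picture viewer there is one more tool, called after "Call:" as a command line: name --argument value ..., lists and objects as JSON in quotes. apply_moves: Moves the arm, as the interface text tells. Its arguments: {"type":"object","properties":{"plan":{"type":"array","items":{"type":"object","properties":{"xyz":{"type":"array","items":{"type":"number"}},"dr":{"type":"array","items":{"type":"number"}}}}},"gripper":{"type":"number"}},"required":["plan"]}

```bash
mkdir -p pics; ls
python3 - <<'E'
from workcell import sense, grab_frame, pinch_z
import cv2,numpy as np,pickle
print(sense(),pinch_z)
d={}
for n in("scene","top"):
    f=grab_frame(n);d[n]=f
    cv2.imwrite(f"pics/{n}0.png",f["pixels"][:,:,::-1])
    print(n,f["fx"],f["cx"],f["cy"],f["k1"],f["extrinsics"].tolist() if hasattr(f["extrinsics"],'tolist') else f["extrinsics"])
f=grab_frame("wrist");print(f["tool_from_camera"],f["fx"],f["k1"])
pickle.dump(d,open("f0.pkl","wb"))
E
```

```text
pics
{'time_s': 0.0, 'joint_pos': array([ 1.10020657,  0.62931742,  0.03844356,  1.51832964, -0.02699759,
        0.9963357 , -0.01998729]), 'joint_vel': array([ 0.00245814, -0.00088633, -0.00092669,  0.00050575, -0.00207374,
        0.00130865, -0.00091902]), 'joint_torque': array([-6.76492709e-04, -5.49741483e+01,  1.14338916e+00, -1.86635274e+01,
       -5.20734536e-02,  2.35088950e-02,  1.53448091e-04]), 'eef_pos': array([ 0.25575107, -0.59685071,  0.20458506]), 'ee_rot': array([ 0.90709649,  1.37555317, -0.90543523]), 'contact_force': array([-0.50079577, -0.61482709, -0.68927583]), 'wrist_torque': array([-0.02150983,  0.02583603, -0.02037832]), 'width': 0.09409557142232289} 0.0188
scene 386.31077564004374 281.96320121280667 207.21503563626413 0.029431207993286728 [[0.8702819912336631, 0.31637341937329555, -0.37751439078321103, 0.9042265884784902], [0.4920719252129441, -0.5245512082544993, 0.6947742441512721, -0.6979706047387271], [0.021782473495840192, -0.7904137457261187, -0.6121859475809692, 0.6789866470851774], [0.0, 0.0, 0.0, 1.0]]
top 482.15448125251453 292.90263895710643 210.6873993525975 -0.059719207510885025 [[-0.016397044780659547, -0.9916562738377163, 0.12786309663369294, 0.3376482730975377], [-0.999859880363562, 0.01583131818807927, -0.005439577537910563, 0.0011169811764367111], [0.0033699498251746245, -0.1279343734995558, -0.9917769101544216, 1.5685182331337375], [0.0, 0.0, 0.0, 1.0]]
[[-1.06876164e-03 -2.83421881e-01  9.58994732e-01 -1.79847762e-01]
 [-8.47056424e-04 -9.58994679e-01 -2.83422809e-01  8.39856186e-02]
 [ 9.99999070e-01 -1.11523407e-03  7.84862398e-04 -5.43042691e-04]
 [ 0.00000000e+00  0.00000000e+00  0.00000000e+00  1.00000000e+00]] 326.35442397462674 0.023119404688743676
```

View pics/top0.png

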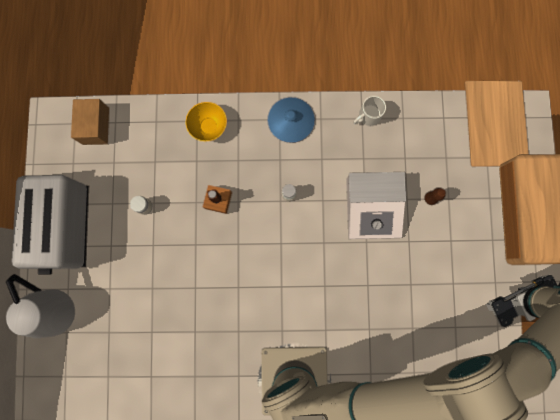

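View pics/scene0.png

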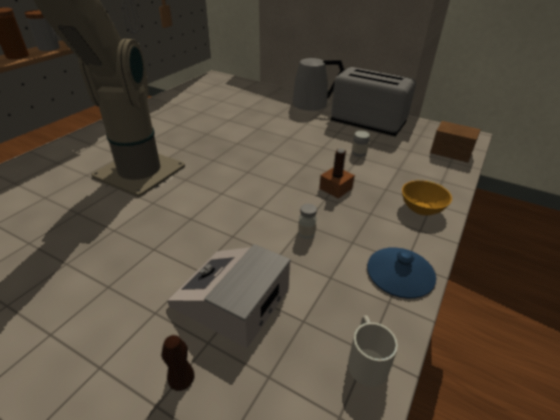

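The top view shows the stand with driver at about (217,199), the scale at (377,207) with its screw at (377,225), and bystanders at (139,204), (289,192) and (435,196). Next I'll enlarge the stand and the scale.

```bash
cat > h.py <<'E'
import numpy as np,cv2
from scipy.spatial.transform import Rotation as R
def ray(f,uv,E):
    x=np.array([(uv[0]-f["cx"])/f["fx"],(uv[1]-f["cy"])/f["fy"]]);s=x.copy()
    for _ in range(20): s=x/(1+f["k1"]*(s@s))
    d=np.array(E)[:3,:3]@np.r_[s,1]; return np.array(E)[:3,3],d/np.linalg.norm(d)
def onz(f,uv,z,E=None):
    o,d=ray(f,uv,f["extrinsics"] if E is None else E); return o+d*(z-o[2])/d[2]
def tri(rs):
    A=0;b=0
    for o,d in rs:
        P=np.eye(3)-np.outer(d,d);A=A+P;b=b+P@o
    return np.linalg.solve(A,b)
def proj(f,p,E=None):
    E=np.array(f["extrinsics"] if E is None else E);c=E[:3,:3].T@(np.array(p)-E[:3,3]);s=c[:2]/c[2]
    s=s*(1+f["k1"]*(s@s));return np.array([f["fx"]*s[0]+f["cx"],f["fy"]*s[1]+f["cy"]])
def toolE(s):
    T=np.eye(4);T[:3,:3]=R.from_rotvec(s["ee_rot"]).as_matrix();T[:3,3]=s["eef_pos"];return T
E
python3 - <<'E'
import pickle,cv2,numpy as np
d=pickle.load(open("f0.pkl","rb"))
def crop(n,u,v,w,h,k):
    c=d[n]["pixels"][v:v+h,u:u+w,::-1]; c=cv2.resize(c,None,fx=k,fy=k,interpolation=cv2.INTER_CUBIC)
    c=cv2.convertScaleAbs(c,alpha=1.3 if n=="scene" else 1)
    for i in range(0,w,10): cv2.putText(c,str(u+i),(i*k,8),0,.28,(0,255,255),1);cv2.line(c,(i*k,10),(i*k,14),(0,255,255),1)
    for i in range(10,h,10): cv2.putText(c,str(v+i),(0,i*k+3),0,.28,(0,255,255),1)
    return c
a=np.hstack([crop("top",195,170,50,60,5),crop("top",340,165,75,80,5)[:300],]) if 0 else None
W=np.zeros((600,800,3),np.uint8)
def put(c,x,y): c=c[:600-y,:800-x];W[y:y+c.shape[0],x:x+c.shape[1]]=c
put(crop("top",190,175,55,50,6),0,0);put(crop("top",340,165,75,80,4),340,0)
put(crop("scene",310,140,60,60,4),0,310);put(crop("scene",165,240,135,110,3),345,322)
cv2.imwrite("pics/c1.png",W)
E
```

```text
(no output)
```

View pics/c1.png

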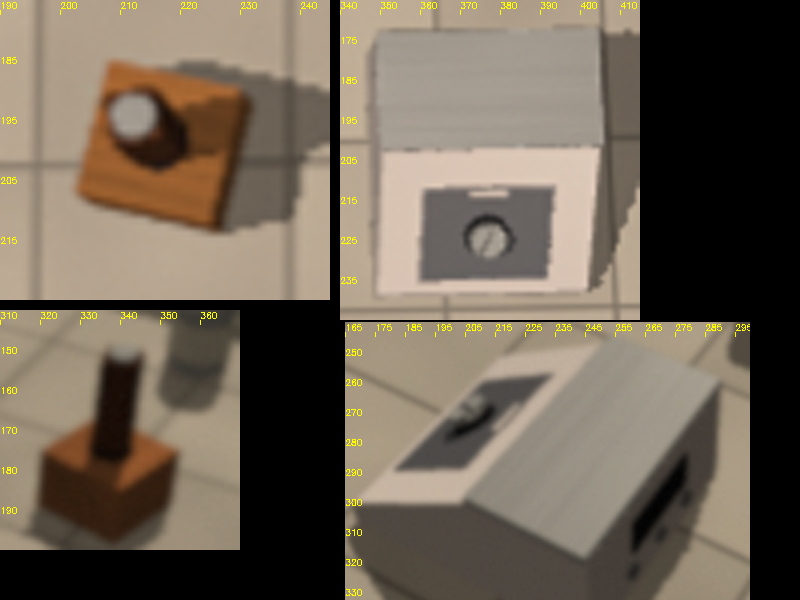

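Run:
```python
import pickle
from h import *
from workcell import sense
d=pickle.load(open("f0.pkl","rb"));t=d["top"];s=d["scene"]
r=lambda f,u:ray(f,u,f["extrinsics"])
print("driver top",onz(t,(212.3,194.2),.134),tri([r(t,(212.3,194.2)),r(s,(340.8,150.5))]))
print("stand corners",[onz(t,u,.05).round(3) for u in((208,185.3),(230,190),(226,213),(203,207))])
print("plate",[onz(t,u,.096).round(3) for u in((349.5,172),(405,172),(405.5,201.5),(350.5,202.5))])
print("low edge",[onz(t,u,.02).round(3) for u in((349.5,238.5),(402,237.5))])
print("screw",[onz(t,(377,225),z).round(4) for z in(.06,.07)],tri([r(t,(377,225)),r(s,(165+(470-345)/3,240+(408-322)/3))]))
for n,u in dict(a=(139,201),b=(289,188),c=(438,193)).items(): print(n,onz(t,u,.08).round(3))
q=sense();print(R.from_rotvec(q["ee_rot"]).as_matrix().round(3))
```

```text
driver top [0.57661619 0.23555529 0.134     ] [0.57933956 0.23700137 0.13318101]
stand corners [array([0.62 , 0.263, 0.05 ]), array([0.603, 0.193, 0.05 ]), array([0.529, 0.205, 0.05 ]), array([0.55 , 0.279, 0.05 ])]
plate [array([ 0.646, -0.185,  0.096]), array([ 0.644, -0.359,  0.096]), array([ 0.551, -0.356,  0.096]), array([ 0.55 , -0.185,  0.096])]
low edge [array([ 0.444, -0.188,  0.02 ]), array([ 0.444, -0.358,  0.02 ])]
screw [array([ 0.4824, -0.2713,  0.06  ]), array([ 0.4815, -0.2695,  0.07  ])] [ 0.48560839 -0.268965    0.05824998]
a [0.568 0.475 0.08 ]
b [0.601 0.004 0.08 ]
c [ 0.578 -0.465  0.08 ]
[[-0.001  0.919  0.394]
 [ 0.001  0.394 -0.919]
 [-1.    -0.    -0.001]]
```

Call:
apply_moves --plan '[{"xyz":[-0.05,0.042,-0.043],"dr":[0,0,0]},{"xyz":[-0.05,0.084,-0.086],"dr":[0,0,0]},{"xyz":[-0.05,0.126,-0.129],"dr":[0,0,0]},{"xyz":[-0.05,0.168,-0.172],"dr":[0,0,0]},{"xyz":[-0.05,0.21,-0.215],"dr":[0,0,0]}]' --gripper -1

```text
time_s: 0.78
eef_pos: [0.3636, -0.3176, 0.2551]
ee_rot: [0.907, 1.375, -0.905]
contact_force: [0.4, 0.6, -0.2]
width: 0.094
```

Call:
apply_moves --plan '[{"xyz":[0,0.042,-0.043],"dr":[0,0,0]},{"xyz":[0,0.084,-0.086],"dr":[0,0,0]},{"xyz":[0,0.126,-0.129],"dr":[0,0,0]},{"xyz":[0,0.168,-0.172],"dr":[0,0,0]},{"xyz":[0,0.21,-0.215],"dr":[0,0,0]}]'

```text
time_s: 1.4
eef_pos: [0.4724, -0.0355, 0.2556]
ee_rot: [0.907, 1.374, -0.906]
contact_force: [1.1, -0.9, -1.1]
width: 0.0938
```

Call:
apply_moves --plan '[{"xyz":[0,0.042,-0.043],"dr":[-10.5,0,0]},{"xyz":[0,0.084,-0.086],"dr":[-21,0,0]},{"xyz":[0,0.126,-0.129],"dr":[-31.5,0,0]},{"xyz":[0,0.168,-0.172],"dr":[-42,0,0]},{"xyz":[0,0.202,-0.207],"dr":[-52.5,0,0]}]'

```text
time_s: 2.02
eef_pos: [0.5769, 0.2368, 0.2555]
ee_rot: [0.192, 1.563, -0.19]
contact_force: [-0.3, -0.7, 0.6]
width: 0.0942
```

Run:
```python
from h import *
from workcell import sense,grab_frame
import pickle
s=sense();f=grab_frame("wrist");pickle.dump((s,f),open("w1.pkl","wb"))
cv2.imwrite("pics/w1.png",f["pixels"][:,:,::-1])
print(s["time_s"],s["eef_pos"],s["joint_pos"],R.from_rotvec(s["ee_rot"]).as_matrix().round(3))
```

```text
2.025 [0.57686786 0.2368139  0.25554389] [-0.20824137  0.56219108 -0.37206899  1.52524198  0.21820626  1.09484577
 -0.87121888] [[-0.     0.241  0.971]
 [ 0.002  0.971 -0.241]
 [-1.     0.001 -0.001]]
```

View pics/w1.png

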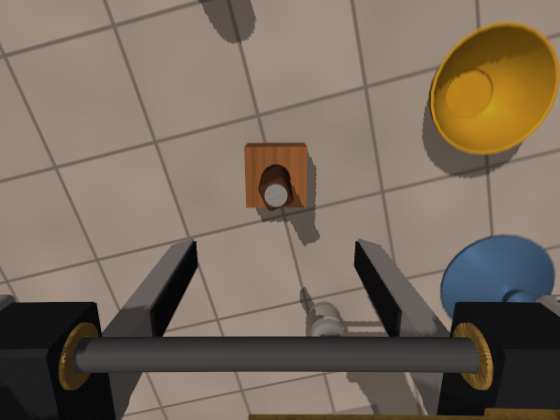

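The stand (245–307, 143–208) lies square to the jaws. The driver's cap is at about (276,195), midway between the fingers. I'll zoom in to see the handle's yaw.

Run:
```python
from h import *
import pickle
s,f=pickle.load(open("w1.pkl","rb"))
c=cv2.resize(f["pixels"][135:225,235:325,::-1],None,fx=6.5,fy=6.5,interpolation=cv2.INTER_CUBIC)
cv2.imwrite("pics/w1c.png",cv2.convertScaleAbs(c,alpha=2.2))
E=toolE(s)@f["tool_from_camera"]
print(onz(f,(276,195),.134,E),[onz(f,u,.05,E).round(3) for u in((245,143),(307,143),(307,208),(246,208))])
```

```text
[0.57920482 0.24144556 0.134     ] [array([0.554, 0.29 , 0.05 ]), array([0.624, 0.272, 0.05 ]), array([0.607, 0.195, 0.05 ]), array([0.534, 0.213, 0.05 ])]
```

View pics/w1c.png

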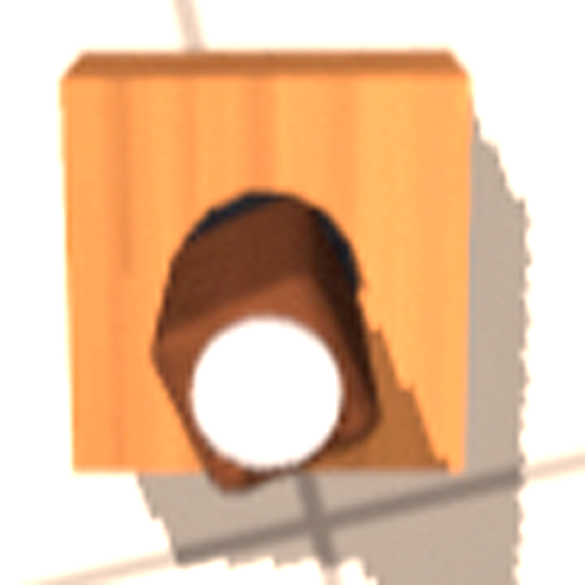

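The handle square is turned about 25° anticlockwise in the image relative to the jaws. I'll turn the tool to match, then descend.

Call:
apply_moves --plan '[{"xyz":[0.04,0.003,0],"dr":[-10,0,0]},{"xyz":[0.08,0.003,0],"dr":[-20,0,0]},{"xyz":[0.12,0.003,0],"dr":[-25.5,0,0]},{"xyz":[0.16,0.003,0],"dr":[-25.5,0,0]},{"xyz":[0.18,0.003,0],"dr":[-25.5,0,0]}]'

```text
time_s: 2.7
eef_pos: [0.5771, 0.248, 0.0729]
ee_rot: [-0.162, 1.566, 0.173]
contact_force: [-0.2, -0.0, 0.6]
width: 0.094
```

Call:
apply_moves --plan '[{"xyz":[0,0,0],"dr":[0,0,0]},{"xyz":[0,0,0],"dr":[0,0,0]},{"xyz":[0,0,0],"dr":[0,0,0]},{"xyz":[0,0,0],"dr":[0,0,0]},{"xyz":[0,0,0],"dr":[0,0,0]}]' --gripper 1

```text
time_s: 3.32
eef_pos: [0.5774, 0.2481, 0.0735]
ee_rot: [-0.161, 1.565, 0.173]
contact_force: [-0.5, -0.2, -0.3]
width: 0.0473
```

Call:
apply_moves --plan '[{"xyz":[0,-0.007,0],"dr":[0,0,0]},{"xyz":[0,-0.007,0],"dr":[0,0,0]},{"xyz":[0,-0.007,0],"dr":[0,0,0]},{"xyz":[0,-0.007,0],"dr":[0,0,0]},{"xyz":[0,-0.007,0],"dr":[0,0,0]}]'

```text
time_s: 3.95
eef_pos: [0.5788, 0.2414, 0.0734]
ee_rot: [-0.161, 1.565, 0.173]
contact_force: [0.5, -0.4, -0.4]
width: 0.0279
```

Call:
apply_moves --plan '[{"xyz":[-0.02,0,0],"dr":[0,0,0]},{"xyz":[-0.06,0,0],"dr":[0,0,0]},{"xyz":[-0.11,0,0],"dr":[0,0,0]},{"xyz":[-0.16,0,0],"dr":[0,0,0]},{"xyz":[-0.18,0,0],"dr":[0,0,0]}]'

```text
time_s: 4.58
eef_pos: [0.5802, 0.2418, 0.2584]
ee_rot: [-0.159, 1.559, 0.176]
contact_force: [-0.0, 1.0, -1.6]
width: 0.028
```

Run:
```python
from h import *
from workcell import sense,grab_frame
import pickle
s=sense();f=grab_frame("wrist");g=grab_frame("scene");t=grab_frame("top");pickle.dump((s,f,g,t),open("w2.pkl","wb"))
print(s["time_s"],s["eef_pos"],s["width"],s["joint_pos"].round(2),R.from_rotvec(s["ee_rot"]).as_matrix().round(3))
tip=s["eef_pos"]-[0,0,.073];u=proj(g,tip).astype(int);print(u)
a=cv2.resize(g["pixels"][u[1]-60:u[1]+40,u[0]-50:u[0]+50,::-1],None,fx=4,fy=4,interpolation=cv2.INTER_CUBIC)
b=f["pixels"][120:320,200:350,::-1];b=cv2.resize(b,None,fx=2,fy=2)
cv2.imwrite("pics/w2.png",cv2.convertScaleAbs(np.hstack([a,b]),alpha=1.6))
```

```text
4.575 [0.58020862 0.24184191 0.25838716] 0.02796246118819954 [-0.13  0.58 -0.5   1.51  0.29  1.11 -0.48] [[ 0.004 -0.212  0.977]
 [ 0.011  0.977  0.212]
 [-1.     0.01   0.007]]
[342 133]
```

View pics/w2.png

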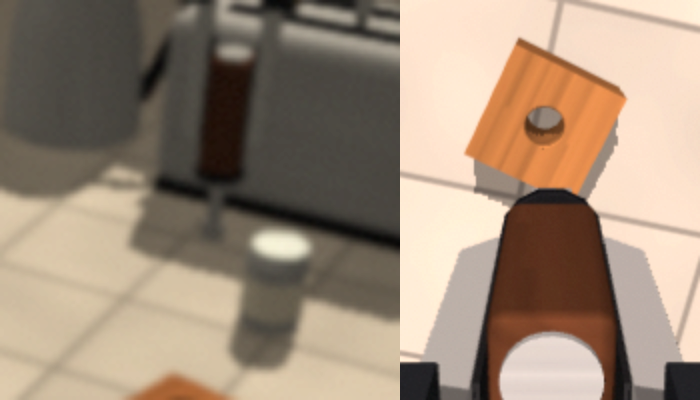

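```bash
cat >> h.py <<'E'
def cmd(s,p,Rm):
    T=toolE(s);return (T[:3,:3].T@(np.array(p)-T[:3,3])).round(4).tolist(),np.degrees(R.from_matrix(T[:3,:3].T@Rm).as_rotvec()).round(1).tolist()
def Rscrew(phi,yaw=0):
    Y=R.from_euler('z',yaw).as_matrix()
    a=np.array([-.53,0,.848]);xs=np.array([.848,0,.53]);ys=np.array([0,1.,0])
    z=np.cos(phi)*xs-np.sin(phi)*ys;x=-a;y=np.cross(z,x)
    return Y@np.c_[x,y,z]
E
python3 - <<'E'
from h import *
import pickle
s,f,g,t=pickle.load(open("w2.pkl","rb"))
o,d=ray(f,(276,309),f["tool_from_camera"]);k=(-.061-o[0])/d[0];print("cap in tool",o+k*d)
h=np.array([.4823,-.2713,.0603]);Rm=Rscrew(.6)
p=h-Rm[:,0]*(.06+.0714)-Rm[:,1]*.055
print(p,cmd(s,p,Rm))
# profile of blade in scene
u=proj(g,s["eef_pos"]-[0,0,.0714]);v=proj(g,s["eef_pos"]-[0,0,.04]);print(u,v)
for r in range(int(v[1]),int(u[1])+4): print(r,g["pixels"][r,int(u[0])-8:int(u[0])+8].sum(1))
E
```

```text
cap in tool [-0.061       0.00307491  0.00127521]
[ 0.38632308 -0.31669364  0.15526787] ([0.096, -0.5056, -0.3087], [45.2, -32.1, 5.6])
[342.99195774 132.93589575] [344.37429309 122.46989675]
122 [155 142 130 120 108  90  73  63  61  65  92 116 116  95  63  46]
123 [179 173 168 166 159 142 131 123 113 103 109 118 115  93  56  33]
124 [182 183 182 182 182 177 171 169 159 143 130 124 117 103  82  63]
125 [183 183 185 188 187 186 184 184 177 161 142 127 127 128 127 122]
126 [185 183 185 185 187 185 186 185 180 163 142 127 134 149 165 166]
127 [184 184 183 188 187 185 183 174 174 163 142 130 139 160 180 186]
128 [183 185 186 185 185 183 177 168 163 155 138 130 142 165 183 187]
129 [183 180 182 184 181 179 169 159 151 139 133 131 141 158 177 187]
130 [176 174 179 177 174 172 165 156 145 131 130 124 135 151 168 186]
131 [172 172 171 169 167 165 163 158 145 134 128 130 130 148 171 183]
132 [180 172 167 162 163 164 166 162 153 144 139 133 141 153 172 185]
133 [183 176 169 167 167 174 174 171 166 161 154 154 155 160 175 184]
134 [179 172 172 171 182 185 186 185 179 177 173 170 170 172 177 177]
135 [171 171 175 180 187 191 193 191 188 185 182 183 180 176 174 178]
```

Call:
apply_moves --plan '[{"xyz":[0.005,-0.045,-0.028],"dr":[8,-5.7,1]},{"xyz":[0.01,-0.09,-0.056],"dr":[16,-11.4,2]},{"xyz":[0.015,-0.135,-0.084],"dr":[24,-17.1,3]},{"xyz":[0.02,-0.18,-0.112],"dr":[32,-22.8,4]},{"xyz":[0.025,-0.225,-0.14],"dr":[40,-28.5,5]}]'

```text
time_s: 5.35
eef_pos: [0.4945, 0.0139, 0.224]
ee_rot: [0.372, 1.153, -0.228]
contact_force: [1.4, 0.5, -1.9]
width: 0.0281
```

Run:
```python
from h import *
from workcell import sense
s=sense();h=np.array([.4823,-.2713,.0603]);Rm=Rscrew(.6)
p=h-Rm[:,0]*(.06+.0714)-Rm[:,1]*.055
print(s["eef_pos"],cmd(s,p,Rm))
```

```text
[0.4945127  0.01385461 0.22400789] ([0.0162, -0.3538, 0.0166], [10.7, -8.2, 3.6])
```

Call:
apply_moves --plan '[{"xyz":[0.0,-0.06,0.004],"dr":[5,-4,2]},{"xyz":[0.004,-0.12,0.007],"dr":[10.7,-8.2,3.6]},{"xyz":[0.008,-0.18,0.01],"dr":[10.7,-8.2,3.6]},{"xyz":[0.012,-0.24,0.013],"dr":[10.7,-8.2,3.6]},{"xyz":[0.016,-0.3,0.016],"dr":[10.7,-8.2,3.6]}]'

```text
time_s: 5.98
eef_pos: [0.4503, -0.1553, 0.1828]
ee_rot: [0.54, 1.01, -0.3]
contact_force: [0.5, -1.3, -2.8]
width: 0.028
```

```bash
cat > v.py <<'E'
from h import *
from workcell import sense
import sys
phi,out,off=map(float,sys.argv[1:4])
h=np.array([.4823,-.2713,.0603]);s=sense();Rm=Rscrew(phi)
p=h-Rm[:,0]*(out+.0714)-Rm[:,1]*off
print(s["time_s"],s["eef_pos"].round(4),s["contact_force"].round(1),cmd(s,p,Rm))
E
python3 v.py .6 .06 .055
```

```text
5.975 [ 0.4503 -0.1553  0.1828] [ 0.5 -1.3 -2.8] ([-0.0099, -0.1725, 0.0324], [0.5, -1.5, 0.5])
```

Call:
apply_moves --plan '[{"xyz":[-0.01,-0.06,0.01],"dr":[0.5,-1.5,0.5]},{"xyz":[-0.01,-0.12,0.02],"dr":[0.5,-1.5,0.5]},{"xyz":[-0.01,-0.172,0.032],"dr":[0.5,-1.5,0.5]},{"xyz":[-0.01,-0.172,0.032],"dr":[0.5,-1.5,0.5]},{"xyz":[-0.01,-0.172,0.032],"dr":[0.5,-1.5,0.5]}]'

```text
time_s: 6.6
eef_pos: [0.385, -0.3168, 0.1543]
ee_rot: [0.551, 0.982, -0.306]
contact_force: [0.4, 0.2, -1.3]
width: 0.0277
```

```bash
python3 v.py .6 .06 .055
python3 - <<'E'
from h import *
from workcell import sense,grab_frame
import pickle
s=sense();f=grab_frame("wrist");g=grab_frame("scene");pickle.dump((s,f,g),open("w3.pkl","wb"));print(s["joint_pos"].round(2))
cv2.imwrite("pics/w3.png",f["pixels"][:,:,::-1])
E=toolE(s)@f["tool_from_camera"];print(proj(f,[.4823,-.2713,.0603],E),proj(g,toolE(s)@[.0714,.003,0,1]if 0 else (toolE(s)@np.array([.0714,.003,0,1]))[:3]))
E
```

```text
6.6 [ 0.385  -0.3168  0.1543] [ 0.4  0.2 -1.3] ([-0.0001, 0.001, 0.0013], [-0.2, -0.1, 0.0])
[ 1.71  0.71 -1.14  2.35  1.51  0.24 -1.24]
[276.14022093 139.85392246] [165.69390865 259.54922502]
```

View pics/w3.png

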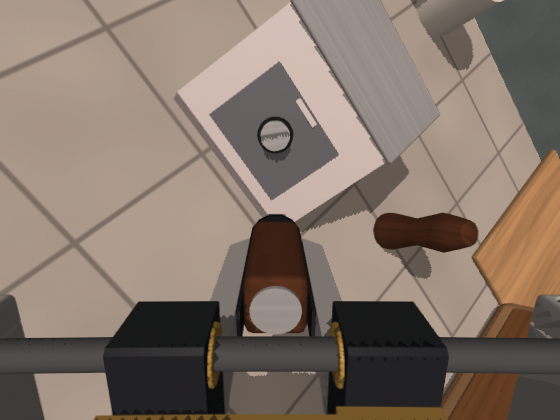

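The head is at about (275,134), and its slot runs almost horizontally, close to the tool's z. I'll zoom in on the screw, and on the blade in the scene view.

Run:
```python
from h import *
import pickle
s,f,g=pickle.load(open("w3.pkl","rb"))
a=cv2.resize(f["pixels"][110:160,250:300,::-1],None,fx=8,fy=8,interpolation=cv2.INTER_CUBIC)
b=cv2.resize(g["pixels"][215:295,125:205,::-1],None,fx=5,fy=5,interpolation=cv2.INTER_CUBIC)
cv2.imwrite("pics/w3c.png",np.hstack([a,cv2.convertScaleAbs(b,alpha=1.6)]))
```

```text
(no output)
```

View pics/w3c.png

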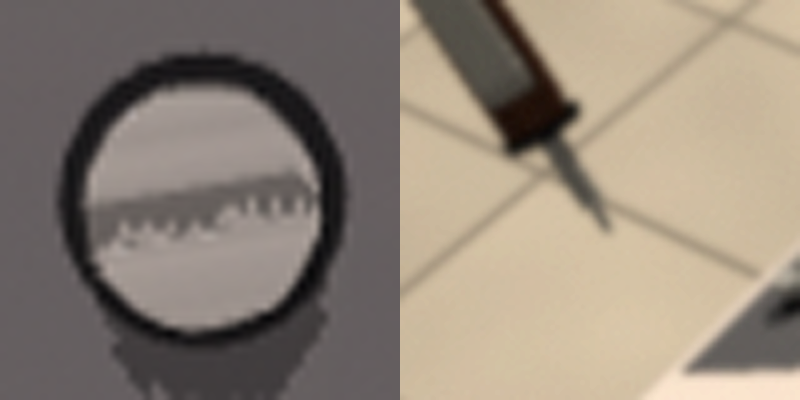

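Run:
```python
from h import *
import pickle
s,f,g=pickle.load(open("w3.pkl","rb"));t=pickle.load(open("f0.pkl","rb"))["top"]
T=toolE(s);E=T@f["tool_from_camera"];a=np.array([-.53,0,.848]);h=np.array([.4823,-.2713,.0603])
def pl(u):
    o,d=ray(f,u,E);return o+d*((h-o)@a)/(d@a)
c=pl((250+203/8,110+207/8));print("head",c,"tool",(np.linalg.inv(T)@np.r_[c,1])[:3])
print("tri",tri([ray(f,(275.4,135.9),E),ray(t,(377,225),t["extrinsics"])]))
v=pl((250+300/8,110+172/8))-pl((250+85/8,110+207/8));xs=np.array([.848,0,.53])
print("phi",np.arctan2(-v[1],v@xs))
# cover edges: yaw check, corners of cover in image
q=[pl(u) for u in((210,113),(278,62),(338,155),(273,200))]
for i in range(4):
    e=q[(i+1)%4]-q[i];print(np.degrees(np.arctan2(e[1],e@xs)).round(1),np.linalg.norm(e).round(4))
o,d=ray(f,(276,311),f["tool_from_camera"]);k=(-.061-o[0])/d[0];print("cap in tool",o+k*d)
```

```text
head [ 0.48355764 -0.26789299  0.06108602] tool [0.13124062 0.05970648 0.0005433 ]
tri [ 0.48159829 -0.26895997  0.06538746]
phi 0.44661158848921934
-0.0 0.0753
-89.5 0.0991
-179.0 0.0759
90.2 0.1004
cap in tool [-0.061       0.00318198  0.0006823 ]
```

Call:
apply_moves --plan '[{"xyz":[0.0,0.02,0],"dr":[-5,0,0]},{"xyz":[0.0,0.04,0],"dr":[-9,0,0]},{"xyz":[0.0,0.056,0],"dr":[-9,0,0]},{"xyz":[0.02,0.056,0],"dr":[-9,0,0]},{"xyz":[0.04,0.056,0],"dr":[-9,0,0]}]'

```text
time_s: 7.32
eef_pos: [0.4349, -0.2665, 0.1383]
ee_rot: [0.401, 0.996, -0.219]
contact_force: [0.1, -1.0, -2.5]
width: 0.028
```

```bash
sed -i 's/h=np.array.*;s=sense()/h=np.array([.4836,-.2679,.0611]);s=sense()/; s/-Rm\[:,1\]\*off/-Rm[:,1]*off-Rm[:,2]*.0007/' v.py
cat >> v.py <<'E'
print(s["joint_pos"].round(3), "tip(screw frame: up,y,out mm)",(np.c_[[.848,0,.53],[0,1,0],[-.53,0,.848]].T@((toolE(s)@[.0714,.003,.0007,1])[:3]-h)*1e3).round(1),"phi",np.arctan2(-toolE(s)[1,2],toolE(s)[:3,2]@[.848,0,.53]).round(3))
E
python3 v.py .447 .02 .003
```

```text
7.325 [ 0.4349 -0.2665  0.1383] [ 0.1 -1.  -2.5] ([-0.0002, -0.004, 0.0002], [0.5, -0.1, -0.1])
[ 1.53   0.777 -1.186  2.39   1.891  0.395 -1.597] tip(screw frame: up,y,out mm) [ 1.5  4.  19.9] phi 0.438
```

Call:
apply_moves --plan '[{"xyz":[0.005,-0.004,0],"dr":[0.5,0,0]},{"xyz":[0.01,-0.004,0],"dr":[0.5,0,0]},{"xyz":[0.014,-0.004,0],"dr":[0.5,0,0]},{"xyz":[0.014,-0.004,0],"dr":[0.5,0,0]}]'

```text
time_s: 7.82
eef_pos: [0.4408, -0.2701, 0.1256]
ee_rot: [0.409, 0.995, -0.224]
contact_force: [0.0, -0.3, -1.1]
width: 0.0275
```

```bash
python3 v.py .447 .0 .003;python3 - <<'E'
from h import *
from workcell import sense,grab_frame
import pickle
s=sense();f=grab_frame("wrist");g=grab_frame("scene");pickle.dump((s,f,g),open("w4.pkl","wb"))
a=cv2.resize(f["pixels"][120:240,200:350,::-1],None,fx=3.3,fy=3.3,interpolation=cv2.INTER_CUBIC)
b=cv2.resize(g["pixels"][230:300,180:225,::-1],None,fx=6,fy=6,interpolation=cv2.INTER_CUBIC)
W=np.zeros((420,770,3),np.uint8);W[:a.shape[0],:a.shape[1]]=a;W[:,500:]=cv2.convertScaleAbs(b,alpha=1.6)
cv2.imwrite("pics/w4.png",W)
E
```

```text
7.825 [ 0.4408 -0.2701  0.1256] [ 0.  -0.3 -1.1] ([0.0059, -0.0001, 0.0002], [0.0, -0.1, -0.1])
[ 1.515  0.825 -1.187  2.383  1.929  0.436 -1.625] tip(screw frame: up,y,out mm) [-0.2  0.4  6. ] phi 0.447
```

View pics/w4.png

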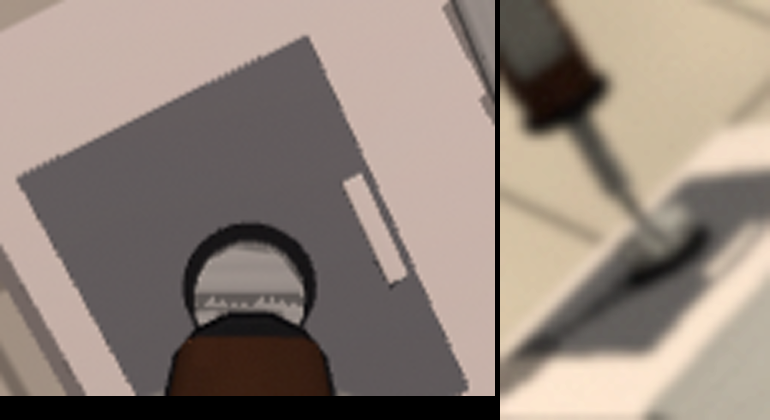

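Run:
```python
from h import *
import pickle
s,f,g=pickle.load(open("w4.pkl","rb"))
def at(u,x):
    o,d=ray(f,u,f["tool_from_camera"]);return (o+d*(x-o[0])/d[0]).round(4)
print([at((275.8,v),.0774) for v in(209,211.5,214)])
# head top edge (14 mm from centre), collar far edge at x=.0714-.053, y=+.017 ; ring
print("head top edge",at((275.8,120+242/3.3),.0774),"collar edge bottom",at((275.8,120+314/3.3),.0714-.048))
# slot profile
p=f["pixels"][190:222,276].sum(1);print(p)
```

```text
[array([0.0774, 0.0049, 0.001 ]), array([0.0774, 0.0027, 0.001 ]), array([0.0774, 0.0005, 0.001 ])]
head top edge [0.0774 0.0182 0.001 ] collar edge bottom [0.0234 0.0173 0.0009]
[ 65  66 104 216 310 327 417 439 435 427 420 422 432 438 436 431 425 413
 366 274 270 270 297 338 190  38  61  74  64  61  64  73]
```

Call:
apply_moves --plan '[{"xyz":[0.002,0.002,0],"dr":[0,0,0]},{"xyz":[0.004,0.002,0],"dr":[0,0,0]},{"xyz":[0.006,0.002,0],"dr":[0,0,0]},{"xyz":[0.008,0.002,0],"dr":[0,0,0]},{"xyz":[0.008,0.002,0],"dr":[0,0,0]}]'

```text
time_s: 8.55
eef_pos: [0.4458, -0.2683, 0.1192]
ee_rot: [0.409, 0.995, -0.224]
contact_force: [0.4, -0.9, -1.3]
width: 0.0277
```

```bash
python3 v.py .447 .0 .001
```

```text
8.55 [ 0.4458 -0.2683  0.1192] [ 0.4 -0.9 -1.3] ([-0.0021, -0.0001, 0.0002], [0.0, -0.1, -0.1])
[ 1.499  0.848 -1.188  2.383  1.954  0.464 -1.65 ] tip(screw frame: up,y,out mm) [ 0.7  2.2 -2.1] phi 0.447
```

Call:
apply_moves --plan '[{"xyz":[0.002,0,0],"dr":[0,0,0]},{"xyz":[0.003,0,0],"dr":[0,0,0]},{"xyz":[0.004,0,0],"dr":[0,0,0]},{"xyz":[0.004,0,0],"dr":[0,0,0]}]'

```text
time_s: 9.05
eef_pos: [0.4478, -0.2683, 0.1159]
ee_rot: [0.409, 0.995, -0.224]
contact_force: [-2.3, -1.0, 2.2]
width: 0.0279
```

```bash
python3 v.py .447 .0 .001
```

```text
9.05 [ 0.4478 -0.2683  0.1159] [-2.3 -1.   2.2] ([-0.006, -0.0001, 0.0003], [0.0, -0.1, -0.1])
[ 1.493  0.86  -1.189  2.382  1.964  0.476 -1.657] tip(screw frame: up,y,out mm) [ 0.6  2.2 -6. ] phi 0.447
```

Call:
apply_moves --plan '[{"xyz":[0.002,0,0],"dr":[0,0,0]},{"xyz":[0.004,0,0],"dr":[0,0,0]},{"xyz":[0.006,0,0],"dr":[0,0,0]},{"xyz":[0.007,0,0],"dr":[0,0,0]},{"xyz":[0.007,0,0],"dr":[0,0,0]}]'

```text
time_s: 9.68
eef_pos: [0.4515, -0.2682, 0.11]
ee_rot: [0.409, 0.995, -0.224]
contact_force: [-6.1, 0.0, 7.7]
width: 0.0276
```

```bash
python3 v.py .447 .0 .001;  python3 -c "
from workcell import sense;print(sense()['wrist_torque'])"
```

```text
9.675 [ 0.4515 -0.2682  0.11  ] [-6.1  0.   7.7] ([-0.0129, -0.0001, 0.0003], [0.0, -0.1, -0.1])
[ 1.482  0.881 -1.188  2.38   1.981  0.496 -1.669] tip(screw frame: up,y,out mm) [  0.6   2.2 -12.9] phi 0.446
[-0.04268644  0.73027608 -0.07807054]
```

Call:
apply_moves --plan '[{"xyz":[0.0005,0.0001,0],"dr":[8,0,0]},{"xyz":[0.0005,0.0003,-0.0003],"dr":[16,0,0]},{"xyz":[0.0005,0.0006,-0.0005],"dr":[24,0,0]},{"xyz":[0.0005,0.0008,-0.0007],"dr":[32,0,0]},{"xyz":[0.0005,0.001,-0.0008],"dr":[40,0,0]}]'

```text
time_s: 10.3
eef_pos: [0.4513, -0.268, 0.1096]
ee_rot: [1.045, 0.895, -0.579]
contact_force: [-7.1, -1.9, 8.2]
width: 0.0279
```

```bash
python3 v.py 1.1 .0 .001;  python3 -c "
from workcell import sense;print(sense()['wrist_torque'])"
```

```text
10.3 [ 0.4513 -0.268   0.1096] [-7.1 -1.9  8.2] ([-0.0132, 0.0005, -0.0001], [-2.8, -0.0, 0.0])
[ 1.494  0.906 -1.226  2.382  1.956  0.536 -2.346] tip(screw frame: up,y,out mm) [  1.3   0.5 -13.2] phi 1.149
[-0.42950109  0.86107698 -0.2595375 ]
```

Call:
apply_moves --plan '[{"xyz":[0.0005,0.0,0],"dr":[6,0,0]},{"xyz":[0.0005,0.0,0],"dr":[12,0,0]},{"xyz":[0.0005,0.0,0],"dr":[17,0,0]},{"xyz":[0.0005,0.0002,0],"dr":[20,0,0]},{"xyz":[0.0005,0.0002,0],"dr":[20,0,0]}]'

```text
time_s: 10.92
eef_pos: [0.4514, -0.2679, 0.1095]
ee_rot: [1.357, 0.809, -0.754]
contact_force: [-9.1, 0.3, 11.5]
width: 0.0282
```

```bash
python3 v.py 1.5 .0 .001;  python3 -c "
from workcell import sense;print(sense()['wrist_torque'])"
```

```text
10.925 [ 0.4514 -0.2679  0.1095] [-9.1  0.3 11.5] ([-0.0133, 0.0006, -0.0006], [0.1, 0.1, 0.0])
[ 1.495  0.91  -1.231  2.382  1.953  0.543 -2.692] tip(screw frame: up,y,out mm) [  1.4  -0.6 -13.3] phi 1.498
[-0.09016233  0.90347603 -0.02874849]
```

Call:
apply_moves --plan '[{"xyz":[0,0,0],"dr":[4,0,0]},{"xyz":[0,0,0],"dr":[7,0,0]},{"xyz":[0,0,0],"dr":[10,0,0]},{"xyz":[0,0,0],"dr":[10,0,0]}]'

```text
time_s: 11.42
eef_pos: [0.4513, -0.2678, 0.1097]
ee_rot: [1.513, 0.757, -0.84]
contact_force: [-6.5, 0.3, 7.9]
width: 0.0279
```

```bash
python3 v.py 1.5 .0 .001;  python3 -c "
from workcell import sense;print(sense()['wrist_torque'])"
```

```text
11.425 [ 0.4513 -0.2678  0.1097] [-6.5  0.3  7.9] ([-0.0131, 0.0005, -0.0006], [-9.9, 0.1, 0.0])
[ 1.496  0.91  -1.233  2.383  1.952  0.544 -2.867] tip(screw frame: up,y,out mm) [  1.2  -1.  -13.1] phi 1.672
[-0.00542298  0.77649451 -0.08084719]
```

Call:
apply_moves --plan '[{"xyz":[-0.002,0,0],"dr":[0,0,0]},{"xyz":[-0.0035,0,0],"dr":[0,0,0]},{"xyz":[-0.0035,0,0],"dr":[0,0,0]}]'

```text
time_s: 11.8
eef_pos: [0.4494, -0.2679, 0.1124]
ee_rot: [1.513, 0.757, -0.84]
contact_force: [-0.9, -0.1, 0.4]
width: 0.0279
```

```bash
python3 v.py 1.5 .0 .001
```

```text
11.8 [ 0.4494 -0.2679  0.1124] [-0.9 -0.1  0.4] ([-0.0097, 0.0007, -0.0007], [-9.9, 0.1, 0.0])
[ 1.501  0.9   -1.232  2.384  1.945  0.534 -2.862] tip(screw frame: up,y,out mm) [ 1.  -1.1 -9.7] phi 1.673
```

The force vanished at −9.7 mm, against about −5.5 mm at first contact, so the screw has caught. I'll back off and check.

Call:
apply_moves --plan '[{"xyz":[-0.01,0,0],"dr":[0,0,0]},{"xyz":[-0.025,0,0],"dr":[-8,0,0]},{"xyz":[-0.045,0,0],"dr":[-18,0,0]},{"xyz":[-0.06,0,0],"dr":[-28,0,0]},{"xyz":[-0.06,0,0],"dr":[-35,0,0]}]'

```text
time_s: 12.42
eef_pos: [0.4172, -0.2685, 0.1646]
ee_rot: [0.959, 0.911, -0.536]
contact_force: [-0.8, -0.1, -2.0]
width: 0.0275
```

```bash
python3 v.py 1.05 .04 .05
python3 - <<'E'
from h import *
from workcell import grab_frame
import pickle
f=grab_frame("wrist");g=grab_frame("scene");pickle.dump((f,g),open("w5.pkl","wb"))
a=f["pixels"][60:260,150:400,::-1];a=cv2.resize(a,None,fx=2,fy=2)
b=cv2.resize(g["pixels"][240:310,180:225,::-1],None,fx=6,fy=6,interpolation=cv2.INTER_CUBIC)
W=np.zeros((420,770,3),np.uint8);W[:400,:500]=a;W[:,500:]=cv2.convertScaleAbs(b,alpha=1.6)
cv2.imwrite("pics/w5.png",W)
E
```

```text
12.425 [ 0.4172 -0.2685  0.1646] [-0.8 -0.1 -2. ] ([0.0117, -0.0484, -0.0003], [-0.4, 0.2, 0.1])
[ 1.56   0.641 -1.119  2.395  1.81   0.242 -2.143] tip(screw frame: up,y,out mm) [ 1.5 -0.1 51.6] phi 1.056
```

View pics/w5.png

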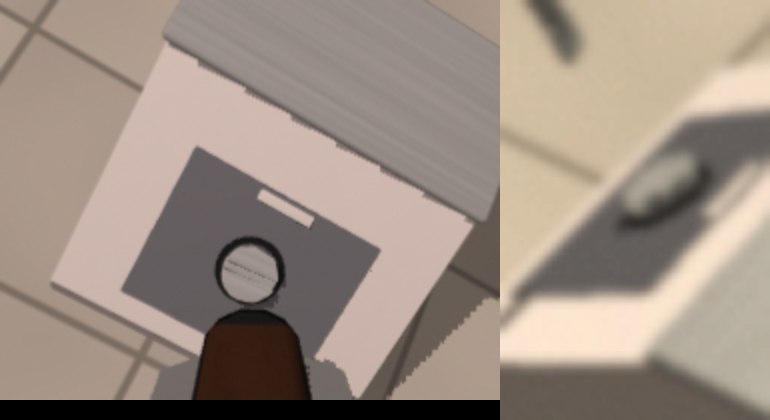

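The screw now sits deep in its ring with the slot at about 1.5 rad, so it is locked. Next I return to the stand.

```bash
cat > b.py <<'E'
from h import *
from workcell import sense
import sys
s=sense();z=float(sys.argv[1]);Rm=R.from_rotvec([-.161,1.565,.173]).as_matrix()
print(s["time_s"],s["eef_pos"].round(4),s["contact_force"].round(1),s["joint_pos"].round(2),cmd(s,[.5788,.2414,z],Rm))
E
python3 b.py .26
python3 - <<'E'
from h import *
import pickle
s,f,g,t=pickle.load(open("w2.pkl","rb"));E=toolE(s)@f["tool_from_camera"]
print(onz(f,(272.5,182),.05,E), onz(t,(216,198),.05))
E
```

```text
12.525 [ 0.4175 -0.2681  0.164 ] [-0.   0.1 -1.6] [ 1.56  0.64 -1.12  2.39  1.81  0.24 -2.15] ([0.0027, 0.4126, -0.3531], [-70.9, 31.5, -13.6])
[0.57900367 0.24169816 0.05      ] [0.57813422 0.23738183 0.05      ]
```

Call:
apply_moves --plan '[{"xyz":[-0.02,0.035,-0.03],"dr":[-7.8,3.5,-1.5]},{"xyz":[-0.02,0.08,-0.069],"dr":[-15.6,7,-3]},{"xyz":[-0.02,0.125,-0.107],"dr":[-23.4,10.5,-4.5]},{"xyz":[-0.015,0.17,-0.146],"dr":[-31.2,14,-6]},{"xyz":[-0.01,0.215,-0.185],"dr":[-39,17.5,-7.5]}]'

```text
time_s: 13.15
eef_pos: [0.4799, -0.0475, 0.2175]
ee_rot: [0.393, 1.311, -0.174]
contact_force: [2.0, -0.8, -1.4]
width: 0.0278
```

```bash
python3 b.py .26
```

```text
13.15 [ 0.4799 -0.0475  0.2175] [ 2.  -0.8 -1.4] [ 1.    0.49 -1.2   2.17  0.71  0.62 -1.03] ([0.0119, 0.3079, -0.0107], [-33.4, 14.6, -6.4])
```

Call:
apply_moves --plan '[{"xyz":[0.002,0.055,-0.002],"dr":[-7,3,-1.3]},{"xyz":[0.004,0.11,-0.004],"dr":[-14,6,-2.6]},{"xyz":[0.007,0.165,-0.006],"dr":[-21,9,-4]},{"xyz":[0.009,0.22,-0.008],"dr":[-28,12,-5.3]},{"xyz":[0.011,0.275,-0.01],"dr":[-33.4,14.6,-6.4]}]'

```text
time_s: 13.78
eef_pos: [0.5686, 0.2126, 0.2548]
ee_rot: [-0.161, 1.566, 0.173]
contact_force: [0.6, 0.4, -0.4]
width: 0.0275
```

```bash
python3 b.py .2
```

```text
13.775 [0.5686 0.2126 0.2548] [ 0.6  0.4 -0.4] [ 0.23  0.76 -1.16  1.56  0.7   1.29 -0.82] ([0.0549, 0.0256, 0.0161], [0.0, -0.1, 0.0])
```

Call:
apply_moves --plan '[{"xyz":[0.01,0.015,0.01],"dr":[0,0,0]},{"xyz":[0.035,0.0256,0.0161],"dr":[0,0,0]},{"xyz":[0.055,0.0256,0.0161],"dr":[0,0,0]},{"xyz":[0.055,0.0256,0.0161],"dr":[0,0,0]}]'

```text
time_s: 14.28
eef_pos: [0.5777, 0.2385, 0.1972]
ee_rot: [-0.163, 1.57, 0.169]
contact_force: [0.1, 0.2, -0.7]
width: 0.0278
```

```bash
python3 b.py .08
python3 - <<'E'
from h import *
from workcell import grab_frame,sense
s=sense();f=grab_frame("wrist");g=grab_frame("scene")
a=cv2.resize(f["pixels"][150:330,190:360,::-1],None,fx=2.3,fy=2.3)
b=cv2.resize(g["pixels"][100:200,300:380,::-1],None,fx=4,fy=4,interpolation=cv2.INTER_CUBIC)
W=np.zeros((420,770,3),np.uint8);W[:a.shape[0],:a.shape[1]]=a;W[:400,430:750]=cv2.convertScaleAbs(b,alpha=1.6)
cv2.imwrite("pics/w6.png",W)
E
```

```text
14.275 [0.5777 0.2385 0.1972] [ 0.1  0.2 -0.7] [ 0.15  0.83 -1.1   1.58  0.77  1.23 -0.88] ([0.1172, 0.002, 0.0023], [-0.1, -0.3, 0.2])
```

View pics/w6.png

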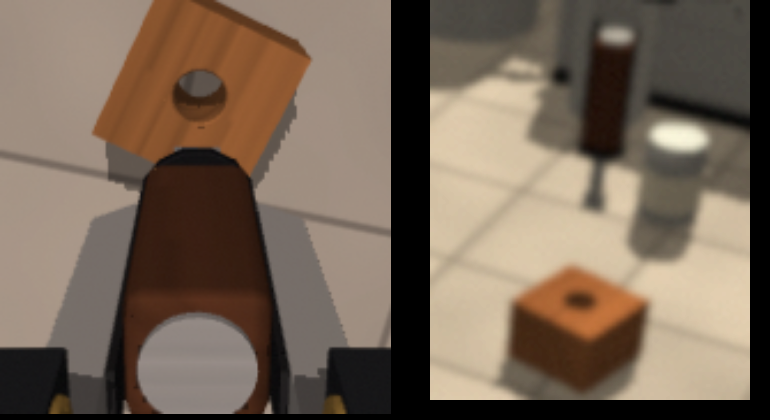

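The driver is still straight in the jaws and lines up with the hole at column 277. I'll descend in stages.

Call:
apply_moves --plan '[{"xyz":[0.02,0.002,0.002],"dr":[0,-0.3,0]},{"xyz":[0.04,0.002,0.002],"dr":[0,-0.3,0]},{"xyz":[0.055,0.002,0.002],"dr":[0,-0.3,0]},{"xyz":[0.06,0.002,0.002],"dr":[0,-0.3,0]},{"xyz":[0.06,0.002,0.002],"dr":[0,-0.3,0]}]'

```text
time_s: 15.0
eef_pos: [0.5801, 0.2429, 0.1395]
ee_rot: [-0.16, 1.562, 0.172]
contact_force: [-0.2, 0.5, -1.6]
width: 0.0278
```

```bash
python3 b.py .0755
```

```text
15.0 [0.5801 0.2429 0.1395] [-0.2  0.5 -1.6] [ 0.13  0.89 -1.06  1.63  0.84  1.13 -0.94] ([0.064, -0.0016, -0.0018], [-0.1, 0.2, 0.0])
```

Call:
apply_moves --plan '[{"xyz":[0.01,-0.0016,-0.0018],"dr":[0,0.2,0]},{"xyz":[0.022,-0.0016,-0.0018],"dr":[0,0.2,0]},{"xyz":[0.034,-0.0016,-0.0018],"dr":[0,0.2,0]},{"xyz":[0.046,-0.0016,-0.0018],"dr":[0,0.2,0]},{"xyz":[0.052,-0.0016,-0.0018],"dr":[0,0.2,0]}]'

```text
time_s: 15.62
eef_pos: [0.5784, 0.2411, 0.0863]
ee_rot: [-0.161, 1.566, 0.171]
contact_force: [0.1, -0.3, -1.0]
width: 0.0282
```

```bash
python3 b.py .0735
```

```text
15.625 [0.5784 0.2411 0.0863] [ 0.1 -0.3 -1. ] [ 0.11  0.95 -1.01  1.67  0.91  1.05 -0.98] ([0.0128, 0.0002, 0.0005], [-0.1, -0.1, 0.0])
```

Tip is inside the hole with no contact; the last 12 mm remain.

Call:
apply_moves --plan '[{"xyz":[0.005,0,0],"dr":[0,0,0]},{"xyz":[0.009,0,0],"dr":[0,0,0]},{"xyz":[0.0115,0,0],"dr":[0,0,0]},{"xyz":[0.0115,0,0],"dr":[0,0,0]}]'

```text
time_s: 16.12
eef_pos: [0.5784, 0.2411, 0.0748]
ee_rot: [-0.161, 1.566, 0.171]
contact_force: [0.2, 0.6, -1.3]
width: 0.0277
```

Call:
apply_moves --plan '[{"xyz":[0.001,0,0],"dr":[0,0,0]},{"xyz":[0.0015,0,0],"dr":[0,0,0]},{"xyz":[0.0015,0,0],"dr":[0,0,0]}]'

```text
time_s: 16.5
eef_pos: [0.5785, 0.2413, 0.0734]
ee_rot: [-0.161, 1.566, 0.171]
contact_force: [0.4, -0.1, -2.2]
width: 0.0278
```

Call:
apply_moves --plan '[{"xyz":[0,0,0],"dr":[0,0,0]},{"xyz":[0,0,0],"dr":[0,0,0]},{"xyz":[0,0,0],"dr":[0,0,0]},{"xyz":[0,0,0],"dr":[0,0,0]},{"xyz":[0,0,0],"dr":[0,0,0]}]' --gripper -1

```text
time_s: 17.12
eef_pos: [0.5785, 0.2412, 0.0734]
ee_rot: [-0.161, 1.566, 0.171]
contact_force: [0.2, 0.4, 0.7]
width: 0.0742
```

Call:
apply_moves --plan '[{"xyz":[0,0,0],"dr":[0,0,0]},{"xyz":[0,0,0],"dr":[0,0,0]},{"xyz":[0,0,0],"dr":[0,0,0]},{"xyz":[0,0,0],"dr":[0,0,0]}]'

```text
time_s: 17.62
eef_pos: [0.5785, 0.2412, 0.0734]
ee_rot: [-0.161, 1.566, 0.171]
contact_force: [0.5, 1.1, 0.9]
width: 0.0941
```

Call:
apply_moves --plan '[{"xyz":[-0.02,0,0],"dr":[0,0,0]},{"xyz":[-0.05,0,0],"dr":[0,0,0]},{"xyz":[-0.1,0,0],"dr":[0,0,0]},{"xyz":[-0.15,0,0],"dr":[0,0,0]},{"xyz":[-0.18,0,0],"dr":[0,0,0]}]'

```text
time_s: 18.25
eef_pos: [0.5792, 0.2413, 0.2578]
ee_rot: [-0.159, 1.562, 0.173]
contact_force: [-0.3, 0.1, -0.4]
width: 0.0938
```

```bash
python3 b.py .25
python3 - <<'E'
from h import *
from workcell import grab_frame
f=grab_frame("wrist");g=grab_frame("scene")
a=cv2.resize(f["pixels"][110:290,190:360,::-1],None,fx=2.3,fy=2.3)
b=cv2.resize(g["pixels"][120:320,165:375,::-1],None,fx=2,fy=2,interpolation=cv2.INTER_CUBIC)
W=np.zeros((420,820,3),np.uint8)[:, :800];W[:a.shape[0],:380]=a[:,:380];W[:400,380:800]=cv2.convertScaleAbs(b,alpha=1.6)
cv2.imwrite("pics/w7.png",W)
E
```

```text
18.25 [0.5792 0.2413 0.2578] [-0.3  0.1 -0.4] [ 0.16  0.77 -1.14  1.5   0.71  1.32 -0.83] ([0.0078, 0.0001, -0.0004], [-0.0, 0.2, -0.1])
```

View pics/w7.png

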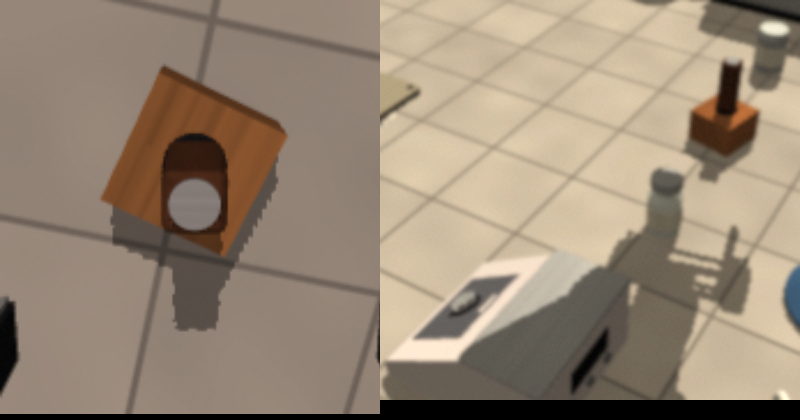

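The driver stands upright in its hole and is released. The screw is still low and the bystanders haven't moved, so I'm handing in.

```bash
python3 -c "
from workcell import sign_off;print(sign_off())"
```

```text
the job is handed in; nothing more can be done
None
```

The battery cover's screw is pressed in and locked, the screwdriver is back upright in its stand, and I handed the job in at about 18 s of the 61 s.

- **Locking the screw:** I pressed it in with about 11 N and turned it clockwise from a slot angle of about 0.45 rad. As I backed off, the contact force fell to about zero with the tip still roughly 4 mm deeper than at first contact, so the screw holds by itself. A picture from close by then showed the head deep in its ring, with the slot at about 1.5 rad (it catches from 1.3 rad).
- **Returning the screwdriver:** I lowered it at the same position it was taken from, and met no side force going into the hole. The last pictures show it upright, with the gripper fully open and about 18 cm higher.
- **Other objects:** the jar and the tin look unmoved in the last view. The pepper mill was outside it, but it stood undisturbed in an earlier picture and the arm did not go near it afterwards. I did not measure any of their positions again.
- **Disagreement and margins:** the cameras differed by up to about 5 mm in where they put the stand and driver, so I went by the wrist camera and the feel of contact. At the screw, some joints came close to their limits: joint 6 was at 0.24 against 0.23 and joint 7 at -2.87 against -2.94. No reading was past its range.

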